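# Fit the splash screen and hold its hinge pin through both bushings

### The job

Lift the white splash screen out of its drying stand and slide it down into the slot of the aluminium bench foot until it is fully home, with its bushing above the foot's own bushing. Then take the steel pin from its black block, thread it from above through the screen's bushing and on through the foot's bushing, and finish while still holding it there, upright, its lower end sticking out below the lower bushing but clear of the bench (a colleague will fit the clip). Leave the two dropper bottles, the mixing plate and the jar where they stand.

Things in the scene. Friction and masses are not known exactly. Their poses are not given: they have to be found in the camera images.
- dock: Fixed aluminium bench foot; origin on the bench under mid-slot; z up, y along the slot towards its bushing. Base 70 (x) x 165 (y) x 12 mm. Slot 11 mm wide (x), 154 mm long (y), between end walls 60 mm high and four lips at |y| = 52 to 70 mm, 85 mm high, 6 mm thick, with flared lead-ins up to z = 96 mm. Between the lips the slot is open in front and behind.
- slot_floor (a point): Middle of the slot floor, 12 mm above the bench; axes as the dock's. The centre of the fully home screen lies 60 mm above it.
- lower_bushing (a point): Centre of the foot's bushing (67.5 mm up): a block 30 (x) x 29 (y) x 15 (z) mm at the foot's +y end, 91.5 mm from mid-slot, with an upright through hole 17 mm in diameter. Underside 60 mm and top 75 mm above the bench; nothing below the hole but the bench.
- screen_center (a point): Centre of the loose white screen, an upright slab 8 (x) x 150 (y) x 120 (z) mm, about 0.2 kg; pinch its top edge, 60 mm above this point, across x. Its +y edge carries the bushing block, 30 x 32 x 16 mm (centre 91.5 mm in y, 29 mm up), which goes to the foot's +y end. At the start it stands in the drying stand, lower edge 12 mm above the bench.
- upper_bushing (a point): Centre of the upright through hole, 17 mm in diameter, of the screen's aluminium bushing block (16 mm high); axes as the screen's. With the screen home the block's underside is 93 mm and its top 109 mm above the bench.
- drying_stand: Grey plastic stand, fixed; origin on the bench under its middle; 80 (x) x 162 (y) mm, with a loose slot 14 mm wide in x along y, floor at z = 12 mm, walls up to 45 mm. The screen waits in it.
- pin_center (a point): Centre of the loose steel pin: a plain round rod without head, 12 mm diameter, 180 mm long, nominally 0.14 kg, z along it, foot chamfered 3 mm. At the start it stands upright in the pin block, foot down at 10 mm above the bench, top at 190 mm.
- pin_foot (a point): Middle of the pin's lower end face, 90 mm below its centre along its axis.
- pin_block: Black plastic block 56 x 56 x 50 mm, fixed, origin under its middle, with one upright hole of 14 mm diameter, 40 mm deep, in which the pin stands.
- dropper_a: Amber dropper bottle, 28 mm diameter, 90 mm tall, origin under its middle; a bystander.
- dropper_b: A second such dropper bottle; a bystander.
- mixing_plate: White round mixing plate with shallow wells, 104 mm diameter, 8 mm thick, origin under its middle; a bystander.
- jar: Glass jar with white lid, 80 mm diameter, 90 mm tall, origin under its middle; a bystander.
Mind the look-alikes: they are no part of the job. Of the things that look like the part that bears screen_center, the smallest one is meant.

How it is judged:
By the outcome, as a careful person would: the job done as asked, in the order asked, and still so for the second after the job is handed in, while the arm keeps its last pose, push and grip.
It also fails if it takes over 56 s, if anything falls off the work surface, if the arm or the gripper's body presses on something with over 40 N, if the wrist force passes 120 N, or if a joint passes its speed limit or range.

### The arm

A 6-joint arm with a two-finger parallel gripper is mounted at the origin on the work surface. World frame = base frame: x ahead of the robot, y to its left, z up, the work surface at z = 0. Lengths are in m, angles in rad, forces in N, time in s.
With the tool pointing down it reaches from about 0.375 to 0.925 m from the base axis. Payload 5.7 kg.
Tool frame: the origin (TCP) lies midway between the tips of the shut fingers; the grasp point (between the pads) lies 19 mm behind it; z points along the fingers, y is the line along which they close (so a half turn about z gives the same grasp; the last joint's range is limited). The gripper opens to 85 mm and grips with 20 to 120 N. Pads are 22 mm wide; open, the fingers measure 114 mm over their backs; the gripper's body (76 mm by 85 mm) begins 54 mm behind the grasp point. The pads swing forward as they close: fully open they stand 13 mm farther back than shut.
Start: joints at [1.234, 0.359, 1.51, -0, 1.272, -0.115], TCP at [0.132, 0.585, 0.209] pointing down, gripper open.
Joint ranges: [-2.97, 2.97], [-1.01, 2.36], [0.21, 2.38], [-0.96, 4.11], [0.2, 2.71], [-2.98, 2.98]. Speed limits (rad/s): [2.39, 2.39, 3.14, 3.14, 3.14, 3.14].

### API

Orientations are given as a unit quaternion [w, x, y, z].
In Python, from workcell import ctrl gives the robot as it stands. Calls block until the motion is done:
- ctrl.move_pose(position, orientation): joint-space move of the TCP to a pose.
- ctrl.line_to(position, attitude=None, speed=0.15): straight line of the TCP; attitude=None keeps the orientation; speed is the mean speed in m/s.
- ctrl.goto_joints(angles): joint-space move.
- ctrl.let_go() and ctrl.close_gripper(squeeze=None): open the fingers fully, or close them until they stop; squeeze is the grip in N (None keeps the last).
- ctrl.wait(seconds).
- ctrl.solve_ik(position, orientation): joint angles nearest the present ones, or None.
- ctrl.state(): the state.
- ctrl.snapshot(name): name is "scene" or "top" or "wrist"; returns the picture (420x560x3 uint8, blue, green, red); there is no depth.
- ctrl.camera_params(name): a dict with "camera_matrix" (3x3 intrinsics, pixels), "world_from_camera" (4x4, takes a point from camera to world coordinates); the wrist camera has in their place "tool_from_camera" (4x4, takes a point from camera to tool coordinates, whose origin is the TCP and whose axes are the flange's). Camera axes: x right, y down, z forward; pixel columns grow to the right and rows downward; lengths in m; the calibration is good to about 2 mm. A picture is of the moment at which its call begins: read the wrist's pose just before it. camera_params takes no time and is no camera call.
A pose or a line that the arm cannot do raises ctrl.IKError and nothing moves.
- ctrl.finish_job(): hands the job in, once; it reports no verdict.
Trained networks look in the newest picture that a camera, given by its name, has taken for a name from the list of things; names that differ only in an ending like _2 or _b are one class to them, and where a whole thing is asked for, a point or a joint stands for the part that bears it (a point fixed in the world has none). Each returns a list of dicts, best first, with "confidence" (0 to 1); they miss things now and then, are a little off and sometimes report something else, mostly with a low value. They report only what shows in the picture. A call takes as long as a camera call. They do not tell look-alikes from the thing itself.
- ctrl.find_in(camera, query): "at" ([x, y, z] in m, in world coordinates, good to about 4 mm: the middle of the surface that is visible of it).
The state is a dict: "time": time; "qpos": joint angles; "qd": joint speeds; "joint_efforts": joint torques, N m; "tool_pos": TCP position; "eef_rot": TCP orientation; "wrist_force": force on the tool from outside, world axes, zero at the start; "wrist_torque": the same for the moment, N m; "finger_gap": finger opening in m.
Only numpy, scipy, OpenCV 4.12 (cv2) and the standard library are available. Lean on these libraries where they do the work, as an engineer would, in place of code of your own. Each camera call takes 0.05 s, during which the arm holds its last target. There are 200 camera calls.

## Working session

There is one attempt and no reset: what is moved stays moved. The work goes in short steps, each a Python script; the robot and the scene stay as the last script left them, time stands still between calls to the robot, and variables do not carry over. Pictures are saved under pics/ and viewed, on a budget of 10 in all, crops included, one or two more only if the job needs it, and the job is handed in when it is done.

```bash
mkdir -p pics; ls; python3 - <<'E'
from workcell import ctrl
import cv2,numpy as np
np.set_printoptions(precision=4,suppress=True)
for c in("scene","top"):
    im=ctrl.snapshot(c);cv2.imwrite(f"pics/{c}0.png",im)
    p=ctrl.camera_params(c);print(c,p["camera_matrix"].tolist(),np.array(p["world_from_camera"]).round(4).tolist())
    for q in("dock","screen_center","upper_bushing","lower_bushing","drying_stand","pin_center","pin_block","dropper_a","mixing_plate","jar"):
        print(q,[(np.round(d["at"],3).tolist(),round(d["confidence"],2)) for d in ctrl.find_in(c,q)])
s=ctrl.state();print(s["time"],s["eef_rot"],s["tool_pos"],s["finger_gap"])
print({k:np.array(v).round(4).tolist() for k,v in ctrl.camera_params("wrist").items()})
E
```

```text
pics
scene [[494.0544925302603, 0.0, 288.115795461909], [0.0, 494.0544925302603, 209.0523714932842], [0.0, 0.0, 1.0]] [[0.8054, 0.4396, -0.3976, 0.9948], [0.5927, -0.5873, 0.5512, -0.6896], [0.0088, -0.6795, -0.7336, 0.9983], [0.0, 0.0, 0.0, 1.0]]
dock [([0.599, -0.041, 0.007], 0.86)]
screen_center [([0.289, 0.285, 0.103], 0.85), ([0.729, 0.42, 0.106], 0.85), ([0.507, 0.31, 0.099], 0.59)]
upper_bushing [([0.29, 0.284, 0.097], 0.81), ([0.508, 0.313, 0.1], 0.74), ([0.725, 0.425, 0.101], 0.69)]
lower_bushing [([0.601, -0.048, 0.01], 0.87)]
drying_stand [([0.519, 0.289, 0.014], 0.57)]
pin_center [([0.5, -0.295, 0.126], 0.65)]
pin_block [([0.507, -0.307, 0.046], 0.97)]
dropper_a [([0.505, 0.314, 0.096], 0.71), ([0.692, 0.223, 0.044], 0.65), ([0.609, -0.322, 0.048], 0.62)]
mixing_plate [([0.407, 0.038, 0.003], 0.91), ([0.493, -0.297, 0.129], 0.47), ([0.506, 0.312, 0.1], 0.23)]
jar [([0.694, -0.447, 0.092], 0.68)]
top [[395.5676822900599, 0.0, 287.63686344782633], [0.0, 395.5676822900599, 210.16537512561294], [0.0, 0.0, 1.0]] [[0.0285, -0.9977, 0.0607, 0.4586], [-0.9996, -0.0281, 0.0065, -0
[... 268 characters left out ...]
335, 0.106], 0.88), ([0.72, 0.423, 0.119], 0.79)]
lower_bushing [([0.59, -0.055, 0.013], 0.94), ([0.49, 0.334, 0.107], 0.53)]
drying_stand [([0.49, 0.308, 0.01], 0.92)]
pin_center []
pin_block [([0.481, -0.286, 0.054], 0.94)]
dropper_a [([0.596, -0.305, 0.05], 0.45)]
mixing_plate [([0.399, 0.045, 0.004], 0.84)]
jar [([0.679, -0.424, 0.086], 0.72), ([0.49, 0.337, 0.109], 0.38)]
1.1 [-0.      0.1107  0.9939 -0.    ] [0.132  0.5853 0.209 ] 0.08542780185851637
{'camera_matrix': [[296.6587, 0.0, 283.6798], [0.0, 296.6587, 214.7958], [0.0, 0.0, 1.0]], 'tool_from_camera': [[-0.0009, -0.9488, -0.3159, 0.0815], [1.0, -0.001, 0.0004, 0.0004], [-0.0007, -0.3159, 0.9488, -0.1645], [0.0, 0.0, 0.0, 1.0]]}
```

View pics/scene0.png

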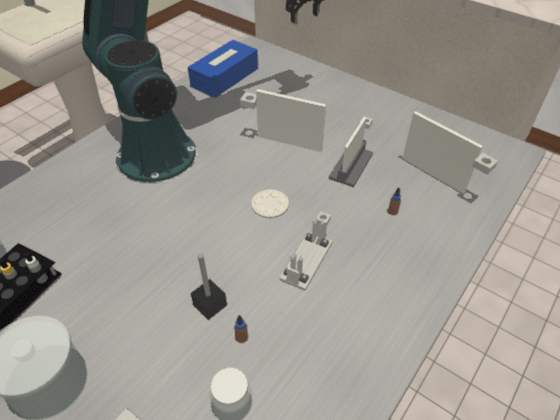

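View pics/top0.png

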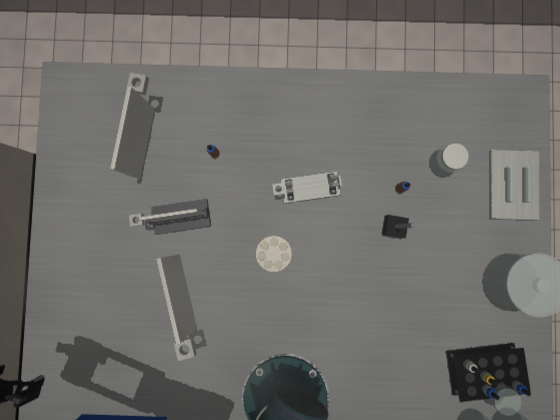

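The scene picture shows three white screens with bushings: A (290,120), B in the grey stand (353,145) and C (440,150). In the top picture they are A (178,305), B (170,215) and C (133,125). B is the shortest and the only one in the stand, so it fits. I'll confirm this in one enlarged mosaic, which also covers the dock at (311,186) and the pin block at (396,226).

```bash
cat > h.py <<'E'
from workcell import ctrl
import cv2,numpy as np
from scipy.spatial.transform import Rotation as R
np.set_printoptions(precision=4,suppress=True)
def quat(yaw):  # tool down; tool x = (cos yaw, sin yaw, 0)
    r=R.from_matrix(np.array([[np.cos(yaw),np.sin(yaw),0],[np.sin(yaw),-np.cos(yaw),0],[0,0,-1]]))
    x,y,z,w=r.as_quat();return [w,x,y,z]
def T_tool(s):
    w,x,y,z=s["eef_rot"];T=np.eye(4);T[:3,:3]=R.from_quat([x,y,z,w]).as_matrix();T[:3,3]=s["tool_pos"];return T
def cam(c,s=None):
    p=ctrl.camera_params(c);K=np.array(p["camera_matrix"])
    T=np.array(p["world_from_camera"]) if c!="wrist" else T_tool(s)@np.array(p["tool_from_camera"])
    return K,T
def back(KT,uv,z):
    K,T=KT;d=T[:3,:3]@np.linalg.solve(K,[uv[0],uv[1],1]);o=T[:3,3];return o+d*(z-o[2])/d[2]
def proj(KT,P):
    K,T=KT;q=K@(T[:3,:3].T@(np.asarray(P)-T[:3,3]));return q[:2]/q[2]
def crop(im,u0,v0,w,h,k): return cv2.resize(im[v0:v0+h,u0:u0+w],None,fx=k,fy=k,interpolation=cv2.INTER_CUBIC)
def wshot(name):
    s=ctrl.state();im=ctrl.snapshot("wrist");cv2.imwrite(f"pics/{name}.png",im);np.savez(f"pics/{name}.npz",eef_rot=s["eef_rot"],tool_pos=s["tool_pos"]);return s,im
E
python3 - <<'E'
from h import *
t=cv2.imread("pics/top0.png");s=cv2.imread("pics/scene0.png")
a=crop(t,100,60,130,300,2);b=crop(t,120,190,100,60,5)[:300,:500];c=crop(t,265,160,85,50,5)[:,:425];e=crop(t,380,210,35,35,3)
m=np.zeros((600,800,3),np.uint8);m[:600,:260]=a;m[:300,265:765]=b;m[305:555,265:690]=c;m[305:410,692:797]=e
cv2.imwrite("pics/mos.png",m)
K=cam("top")
for n,uv,z in(("A",[(158,258),(181,345)],.15),("B",[(205,209),(145,218)],.132),("C",[(141,92),(116,170)],.15)):
    p=[back(K,q,z) for q in uv];print(n,p,np.linalg.norm(p[0]-p[1]))
E
```

```text
A [array([0.3902, 0.3259, 0.15  ]), array([0.1792, 0.259 , 0.15  ])] 0.22142937943391172
B [array([0.5169, 0.2176, 0.132 ]), array([0.4896, 0.37  , 0.132 ])] 0.1549065264290432
C [array([0.8111, 0.39  , 0.15  ]), array([0.6083, 0.443 , 0.15  ])] 0.20964283039858483
```

View pics/mos.png

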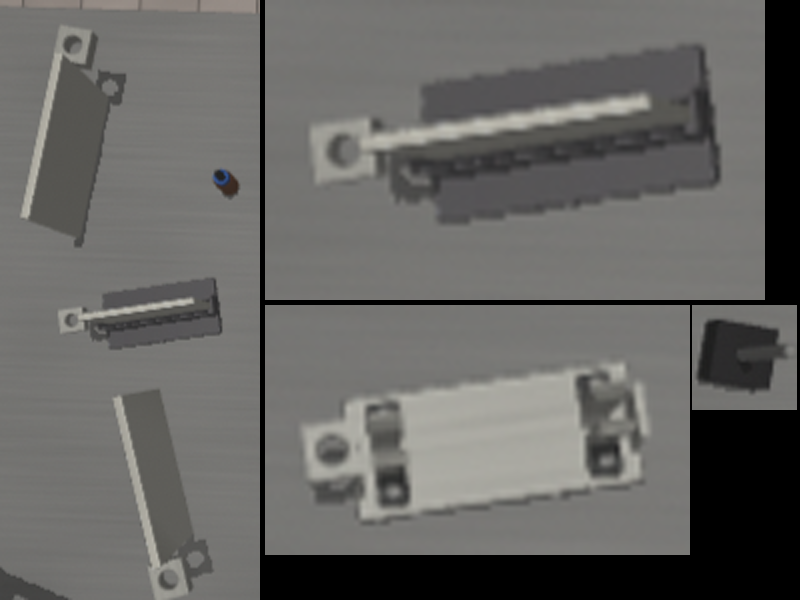

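B is confirmed: its bar is 150 mm long against about 210 mm and more for A and C, and it is in the stand. Its hole is at top (135.8,220) and the dock hole at (278.4,188.8). Next I get coarse poses and take wrist looks at the dock and the screen.

```bash
python3 - <<'E'
from h import *
K=cam("top")
h=back(K,(135.8-.4,219.6),.101+.008);e=back(K,(196.6,209.6),.132);l=back(K,(141.6,217.8),.132)
print("screen hole",h,e,l,np.linalg.norm(e-l),np.linalg.norm((h-e)[:2]),"expect .15,.1665")
d=(l-e)[:2];yawS=np.arctan2(-d[0],d[1]);d2=(h-e)[:2];print(yawS,np.arctan2(-d2[0],d2[1]))
hd=back(K,(278,188.4),.075)
a=back(K,(281,178.6),.012);b=back(K,(336,171.2),.012);c=back(K,(284,263.8-60),.012);f=back(K,(339.6,195.8),.012)
print("dock",hd,[np.arctan2(-(p-q)[0],(p-q)[1]) for p,q in((a,b),(c,f))],(a+b+c+f)/4,np.linalg.norm(a-b))
print("pin top",back(K,(412.4,224.6),.19))
yD=.5*sum(np.arctan2(-(p-q)[0],(p-q)[1]) for p,q in((a,b),(c,f)))
yS=np.arctan2(-d2[0],d2[1])
u=lambda y:np.array([-np.sin(y),np.cos(y)])
cS=h[:2]-.0915*u(yS);cD=hd[:2]-.0915*u(yD);print(cS,yS,cD,yD)
# tool x along +slot-y (camera sees from bushing side) or opposite
for nm,cc,y in(("S",cS,yS),("D",cD,yD)):
    for off in(np.pi/2,-np.pi/2):
        for z in (.11,.33): print(nm,off,z,ctrl.solve_ik([*cc,z],quat(y+off)))
print(ctrl.state()["qpos"])
E
```

```text
screen hole [0.4854 0.4034 0.109 ] [0.5148 0.239  0.132 ] [0.4898 0.3788 0.132 ] 0.1419777604239344 0.16700813697713804 expect .15,.1665
0.1766139041867542 0.17692117609272198
dock [0.5816 0.0344 0.075 ] [np.float64(0.16245428205165002), np.float64(0.17142531846363282)] [ 0.5946 -0.0556  0.012 ] 0.1594701615313467
pin top [ 0.4901 -0.2942  0.19  ]
[0.5015 0.3133] 0.17692117609272198 [ 0.5969 -0.0558] 0.16693980025764144
S 1.5707963267948966 0.11 [ 0.4417  0.4499  1.6377 -0.      1.054   0.2647]
S 1.5707963267948966 0.33 [ 0.4417  0.2635  1.3521 -0.      1.526   0.2647]
S -1.5707963267948966 0.11 [ 0.4417  0.4499  1.6377 -0.      1.054  -2.8769]
S -1.5707963267948966 0.33 [ 0.4417  0.2635  1.3521 -0.      1.526  -2.8769]
D 1.5707963267948966 0.11 [-0.2085  0.4601  1.6191 -0.      1.0624 -0.3754]
D 1.5707963267948966 0.33 [-0.2085  0.2763  1.3344 -0.      1.5309 -0.3754]
D -1.5707963267948966 0.11 [-0.2085  0.4601  1.6191 -0.      1.0624  2.7662]
D -1.5707963267948966 0.33 [-0.2085  0.2763  1.3344 -0.      1.5309  2.7662]
[ 1.2339  0.3588  1.5104 -0.      1.2725 -0.1151]
```

```bash
python3 - <<'E'
from h import *
ctrl.move_pose([.597,-.056,.226],quat(.167+np.pi/2));s,a=wshot("wd");print(s["time"])
ctrl.move_pose([.5015,.3133,.26],quat(.177+np.pi/2));s,b=wshot("ws");print(s["time"])
m=np.hstack([crop(i,80,0,400,420,1)for i in(a,b)]);print(m.shape);cv2.imwrite("pics/w01.png",m)
E
```

```text
3.8917
5.3667
(420, 800, 3)
```

View pics/w01.png

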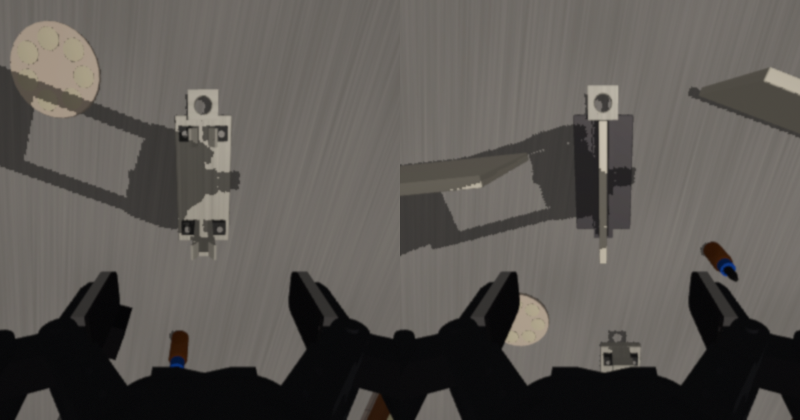

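Both views are good. Left, the dock hole is at wrist px (283,104) and its base spans rows 115-240. Right, the screen hole is at (283,102) and the bar's far end at (283,263). I'll refine both with a model-edge fit and check the overlay.

```bash
cat >> h.py <<'E'
from scipy.optimize import minimize
def rect(x0,x1,y0,y1,z,n=40):
    t=np.linspace(0,1,n)[:,None];c=[np.array(p) for p in((x0,y0,z),(x1,y0,z),(x1,y1,z),(x0,y1,z))]
    return np.vstack([c[i]+(c[(i+1)%4]-c[i])*t for i in range(4)])
def circ(r,y,z): a=np.linspace(0,2*np.pi,60);return np.c_[r*np.cos(a),y+r*np.sin(a),0*a+z]
SCREEN=np.vstack([rect(-.004,.004,-.075,.075,.132),rect(-.015,.015,.0755,.1075,.109),circ(.0085,.0915,.109)])
DOCK=np.vstack([rect(-.035,.035,-.0825,.0825,.012),rect(-.015,.015,.077,.106,.075),circ(.0085,.0915,.075)])
def place(M,p,dz=0):
    c,s=np.cos(p[2]),np.sin(p[2]);return M@np.array([[c,s,0],[-s,c,0],[0,0,1]])+[p[0],p[1],dz]
def uvs(KT,P):
    K,T=KT;q=((P-T[:3,3])@T[:3,:3])@K.T;return q[:,:2]/q[:,2:]
def fit(im,KT,M,p0,dz=0):
    g=im.astype(np.float32)
    for sg in(2.5,1.2,.7):
        b=cv2.GaussianBlur(g,(0,0),sg);G=np.sqrt(sum((cv2.Sobel(b,-1,i,1-i)**2).sum(2) for i in(0,1)));G=np.minimum(G,np.percentile(G,97))
        f=lambda p:-cv2.remap(G,uvs(KT,place(M,p,dz)).astype(np.float32)[None],None,cv2.INTER_LINEAR).mean()/G.max()
        r=minimize(f,p0,method="Nelder-Mead",options=dict(initial_simplex=np.array(p0)+np.vstack([np.zeros(3),np.diag([.003,.003,.02])*sg])));p0=r.x
    return p0,r.fun
def overlay(im,KT,M,p,u0,v0,w,h,k,dz=0):
    o=crop(im,u0,v0,w,h,k)
    for u,v in uvs(KT,place(M,p,dz)):
        cv2.circle(o,(int((u-u0+.5)*k),int((v-v0+.5)*k)),0,(0,0,255),-1)
    return o
E
python3 - <<'E'
from h import *
o=[]
for n,M,p0 in(("wd",DOCK,[.5969,-.0558,.167]),("ws",SCREEN,[.5015,.3133,.177])):
    im=cv2.imread(f"pics/{n}.png");s=np.load(f"pics/{n}.npz");KT=cam("wrist",s)
    p,f=fit(im,KT,M,p0);print(n,p,f,"hole",place(np.array([[0,.0915,0]]),p)[0])
    o.append(overlay(im,KT,M,p,235,75,100,200,3))
    if n=="wd":
        for sub in(DOCK[:160],DOCK[160:]): print(fit(im,KT,sub,p))
    else:
        for sub in(SCREEN[:160],SCREEN[160:]): print(fit(im,KT,sub,p))
cv2.imwrite("pics/ov.png",np.hstack(o))
E
```

```text
wd [ 0.5955 -0.0542  0.1689] -0.7072984576225281 hole [0.5801 0.036  0.    ]
(array([ 0.5941, -0.0469,  0.1679]), np.float64(-0.5789980888366699))
(array([ 0.5972, -0.0538,  0.1861]), np.float64(-0.8102750778198242))
ws [0.5    0.3158 0.1756] -0.9202650785446167 hole [0.484  0.4059 0.    ]
(array([0.4986, 0.3231, 0.1772]), np.float64(-0.8452883362770081))
(array([0.5002, 0.3152, 0.1762]), np.float64(-0.9755772352218628))
```

View pics/ov.png

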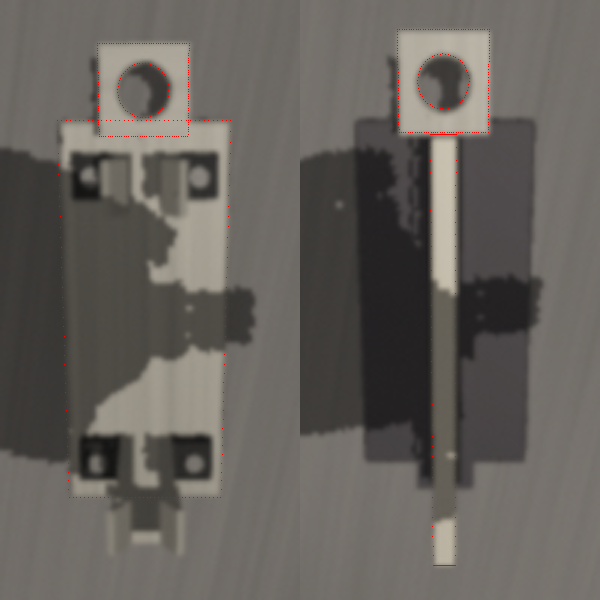

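The overlays fit to about a pixel. Next I grasp the screen, lift it, and measure how it sits in the hand.

```bash
python3 - <<'E'
from h import *
p=np.array([.5000,.3158,.1756]);q=quat(p[2]+np.pi/2)
g=place(np.array([[0,.010,.0]]),p)[0][:2]
ctrl.move_pose([*g,.15],q);ctrl.line_to([*g,.099],speed=.12)
ctrl.close_gripper(80);s=ctrl.state();print(s["time"],s["finger_gap"],s["wrist_force"],s["tool_pos"])
ctrl.line_to([*g,.229],speed=.15);s,im=wshot("lift");print(s["time"],s["finger_gap"],s["wrist_force"],s["wrist_torque"])
KT=cam("wrist",s);dz=s["tool_pos"][2]-.099
pf,f=fit(im,KT,SCREEN,p,dz);print(pf,f,fit(im,KT,SCREEN[160:],p,dz))
m=np.hstack([im[:, 160:410],overlay(im,KT,SCREEN,pf,225,0,120,140,3)]);cv2.imwrite("pics/lo.png",m)
E
```

```text
7.2167 0.005534544551239377 [ 0.4221 -0.2816  3.9645] [0.4986 0.3258 0.0994]
8.2333 0.005486717903048474 [ 1.0509  0.1925 -2.7684] [-0.0117  0.0203 -0.0127]
[0.4997 0.3147 0.1813] -0.7428560256958008 (array([0.4996, 0.3147, 0.18  ]), np.float64(-0.9544348120689392))
```

View pics/lo.png

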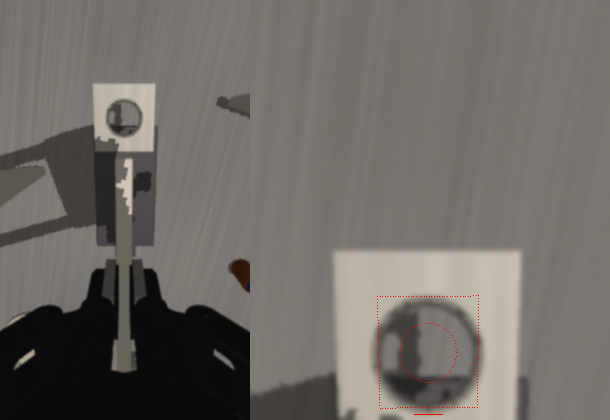

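The lift worked: gap steady, 2.8 N load, and the in-hand fit is within 1 mm and 0.3° of expected. The red circle in that crop was drawn without the height offset, so I ignore it. Next I hover over the dock and check alignment.

```bash
python3 - <<'E'
from h import *
D=np.array([.5955,-.0542,.1675]);q=quat(D[2]+np.pi/2)
g=place(np.array([[0,.010,0]]),D)[0][:2]
ctrl.move_pose([*g,.225],q);ctrl.line_to([*g,.197],speed=.1)
s,im=wshot("hov");KT=cam("wrist",s);dz=s["tool_pos"][2]-.099
print(s["time"],s["tool_pos"],s["wrist_force"],s["finger_gap"])
pf,f=fit(im,KT,SCREEN[160:],D,dz);print("screen",pf,f)
a=overlay(im,KT,SCREEN[160:],pf,225,60,120,160,4,dz)
for u,v in uvs(KT,place(circ(.0085,.0915,.075),D)): cv2.circle(a,(int((u-225)*4),int((v-60)*4)),0,(255,0,0),-1)
sc=ctrl.snapshot("scene");b=crop(sc,260,130,80,160,4)
cv2.imwrite("pics/hv.png",np.hstack([a[:600],b[:600]]))
E
```

```text
10.1417 [ 0.5935 -0.0435  0.1966] [-1.0214 -0.5112 -2.1735] 0.004938687408199829
screen [ 0.5963 -0.0541  0.1779] -0.9423623085021973
```

View pics/hv.png

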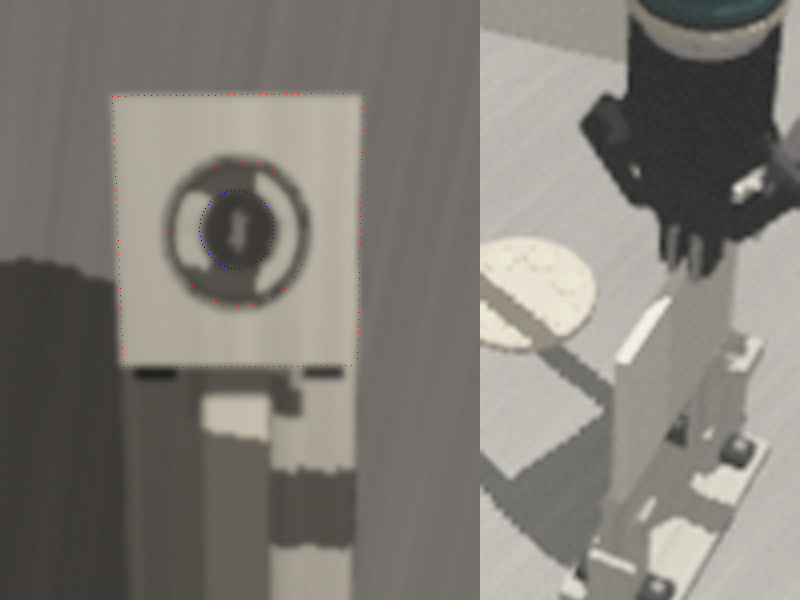

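Seen through the screen's hole at crop (237,231), the dock's hole at (238,228) is nearly concentric, so alignment is within about 1 mm. I'll descend with force monitoring.

```bash
python3 - <<'E'
from h import *
D=np.array([.5955,-.0542,.1655]);q=quat(D[2]+np.pi/2)
g=place(np.array([[0,.010,0]]),D)[0][:2]
for z in(.185,.172,.16,.148,.136,.124,.112,.104,.1005,.099):
    ctrl.line_to([*g,z],q,speed=.07);s=ctrl.state();print(round(s["time"],2),s["tool_pos"],s["wrist_force"],s["wrist_torque"],round(s["finger_gap"],4))
    if np.linalg.norm(s["wrist_force"]-np.array([-1,-.5,-2.2]))>15: print("stop");break
E
```

```text
10.57 [ 0.5932 -0.0443  0.1843] [ 0.469  -0.4761 -1.9455] [-0.0088 -0.0126 -0.042 ] 0.0056
10.9 [ 0.5933 -0.0442  0.1712] [-0.0555  0.5864 -2.2021] [-0.0458 -0.0078 -0.074 ] 0.0053
11.22 [ 0.5933 -0.0442  0.1593] [ 0.3568 -0.0127 -2.1073] [ 0.0006 -0.0118 -0.0282] 0.005
11.55 [ 0.5933 -0.0442  0.1473] [ 0.4331  0.4314 -3.0663] [ 0.02   -0.0022  0.0295] 0.0051
11.88 [ 0.5933 -0.0442  0.1353] [-0.2664  0.0239 -2.7602] [ 0.0328 -0.03    0.0075] 0.0053
12.2 [ 0.5933 -0.0442  0.1233] [-0.3746  0.0784 -1.9286] [0.0426 0.0345 0.0192] 0.0056
12.53 [ 0.5933 -0.0442  0.1113] [-0.0693 -0.9262 -2.1771] [ 0.0173  0.0096 -0.0254] 0.0054
12.79 [ 0.5933 -0.0442  0.1034] [ 0.0035 -0.3559 -2.3905] [ 0.0126  0.0255 -0.0179] 0.0055
13.04 [ 0.5937 -0.0443  0.1003] [ 0.9889  0.0294 -3.4664] [-0.0065  0.0383 -0.005 ] 0.0055
13.29 [ 0.5943 -0.0444  0.0994] [-0.3151  0.9142  0.7347] [0.096  0.004  0.0201] 0.0051
```

```bash
python3 - <<'E'
from h import *
s=ctrl.state();g=[.5943,-.0444]
q=quat(.1655+np.pi/2)
ctrl.line_to([*g,.0975],q,speed=.05);s=ctrl.state();print(s["tool_pos"],s["wrist_force"])
ctrl.let_go();ctrl.line_to([*g,.226],speed=.2);ctrl.wait(.2)
s,im=wshot("home");KT=cam("wrist",s);print(s["time"],s["finger_gap"])
for dz in(0,):
    p,f=fit(im,KT,SCREEN,[.5955,-.0542,.1689],dz);print(p,f)
a=overlay(im,KT,SCREEN,p,235,60,100,200,3)
ctrl.move_pose([.490,-.294,.30],q);s,im=wshot("pin");print(s["time"])
np.save("pics/p.npy",p)
cv2.imwrite("pics/hm.png",np.hstack([a,im[:,60:500]]) if 0 else np.hstack([a[:420],im[:,60:500]]));
E
```

```text
[ 0.5956 -0.0442  0.0993] [-1.3826  2.4209 10.2723]
15.2833 0.08563330697123477
[ 0.5973 -0.0545  0.1685] -0.9186604619026184
16.4167
```

View pics/hm.png

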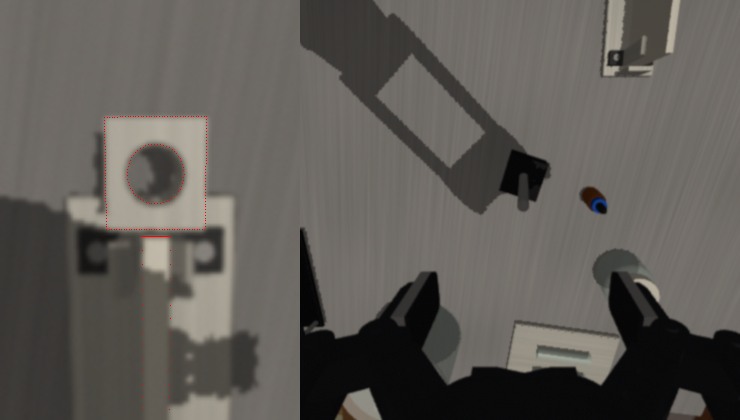

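The screen is home: its model at home height fits with score 0.92 and the bushing overlays exactly. The press met 10 N at the expected height. The pin top is at wrist px about (283,204). Fit the pin next.

```bash
python3 - <<'E'
from h import *
im=cv2.imread("pics/pin.png");s=np.load("pics/pin.npz");KT=cam("wrist",s)
print(back(KT,(283,203),.19),back(KT,(283,203),.18))
B=np.vstack([rect(-.028,.028,-.028,.028,.05)])
C=circ(.006,0,.19)
p0=back(KT,(283,203),.19)[:2]
for r in range(1): pc,f=fit(im,KT,C,[*p0,.1]);print(pc,f)
pb,f=fit(im,KT,B,[.49,-.294,.3]);print(pb,f)
o=overlay(im,KT,np.vstack([C]),pc,240,130,90,100,6)
for u,v in uvs(KT,place(B,pb)): cv2.circle(o,(int((u-239.5)*6),int((v-129.5)*6)),1,(0,255,0),-1)
cv2.imwrite("pics/pn.png",o)
E
```

```text
[ 0.489  -0.2904  0.19  ] [ 0.4895 -0.2932  0.18  ]
[ 0.4891 -0.2925  0.1865] -0.7874351143836975
[ 0.4901 -0.2902 -0.1535] -0.8037319183349609
```

View pics/pn.png

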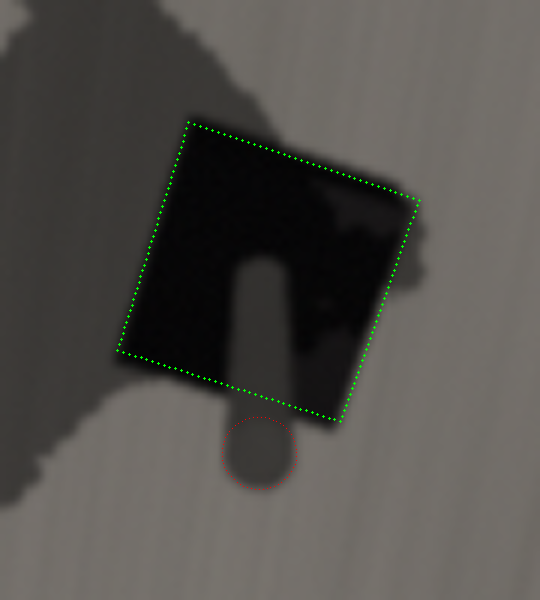

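```bash
python3 - <<'E'
from h import *
q=quat(.1655+np.pi/2)
ctrl.line_to([.4892,-.2922,.151],q,speed=.15)
ctrl.close_gripper(80);s=ctrl.state();print(s["time"],s["finger_gap"],s["wrist_force"],s["tool_pos"])
ctrl.line_to([.4892,-.2922,.291],speed=.15)
s=ctrl.state();print(s["time"],s["finger_gap"],s["wrist_force"],s["wrist_torque"])
ctrl.move_pose([.5810,.0359,.291],q);ctrl.line_to([.5810,.0359,.259],speed=.1)
s,im=wshot("ph");print(s["time"],s["tool_pos"],s["wrist_force"],s["finger_gap"])
KT=cam("wrist",s)
a=crop(im,215,90,140,200,3)
for M,z,c in((circ(.0085,.0915,.109),0,(0,255,0)),):
    for u,v in uvs(KT,place(M,[.5973,-.0545,.1685])): cv2.circle(a,(int((u-214.5)*3),int((v-89.5)*3)),0,c,-1)
for u,v in uvs(KT,circ(.006,0,.118)+[.581,.0359,0]): cv2.circle(a,(int((u-214.5)*3),int((v-89.5)*3)),0,(0,0,255),-1)
sc=ctrl.snapshot("scene");b=crop(sc,290,160,60,100,6);cv2.imwrite("pics/ph_scene.png",sc)
cv2.imwrite("pics/ph2.png",np.hstack([a,b]))
E
```

```text
18.3083 0.00846539985265585 [-1.198  -1.0092  2.3033] [ 0.4895 -0.2924  0.1513]
19.3917 0.009088912183735141 [ 0.2974 -0.6979 -1.4996] [-0.0004 -0.0183 -0.045 ]
21.1417 [0.5809 0.0352 0.2588] [-0.2336 -0.4578 -1.8517] 0.008449053247906704
```

View pics/ph2.png

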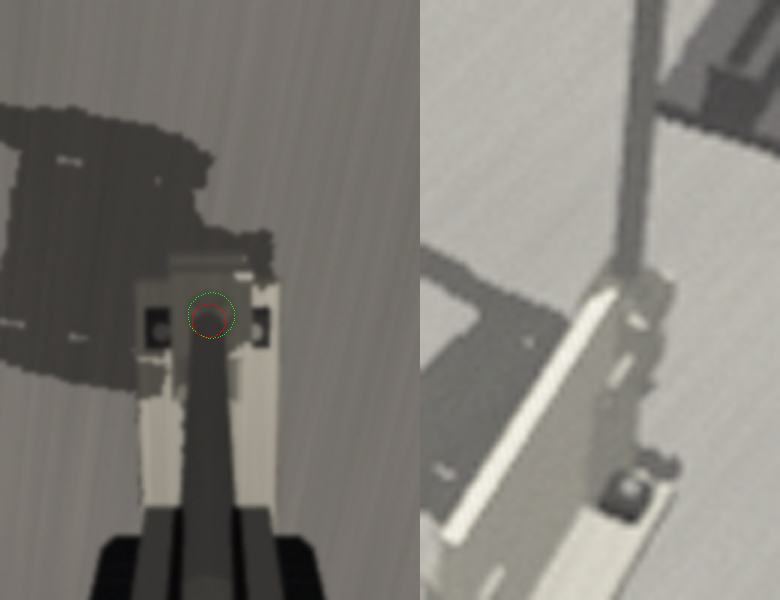

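The foot in the shadowed wrist view is near crop (210,318), close to the predicted circle, but contrast is low. The scene view shows the pin standing over the bushing at (628,275). One enhanced crop before insertion.

```bash
python3 - <<'E'
from h import *
im=cv2.imread("pics/ph.png");s=np.load("pics/ph.npz");KT=cam("wrist",s)
a=crop(im,260,165,50,55,10).astype(float);a=np.clip((a-30)*2.6,0,255).astype(np.uint8)
def dr(P,c):
    for u,v in uvs(KT,P): cv2.circle(a,(int((u-259.5)*10),int((v-164.5)*10)),1,c,-1)
dr(place(SCREEN[160:],[.5973,-.0545,.1685]),(0,255,0))
t=s["tool_pos"]; dr(circ(.006,0,t[2]-.1513+.013)+[t[0],t[1],0],(0,0,255))
cv2.imwrite("pics/ph3.png",a)
E
```

```text
(no output)
```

View pics/ph3.png

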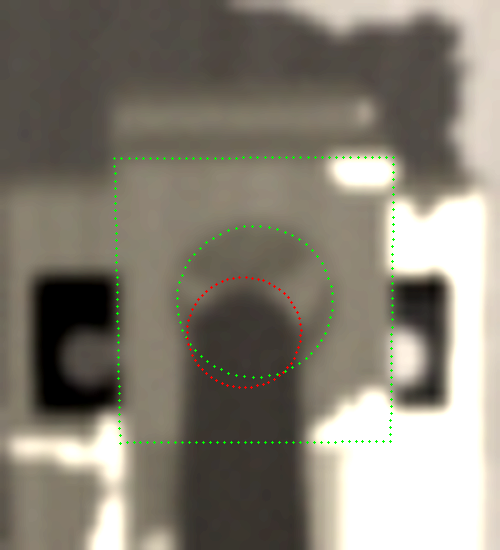

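Foot and hole agree after parallax: about 1 mm in x, as intended toward the midpoint of the two holes, and 0.5 mm in y. I'll insert with a force watch.

```bash
python3 - <<'E'
from h import *
q=quat(.1655+np.pi/2)
for z in(.250,.243,.236,.228,.220,.214,.208,.202,.194,.184,.174):
    ctrl.line_to([.5812,.0363,z],q,speed=.05);s=ctrl.state();print(round(s["time"],2),s["tool_pos"],s["wrist_force"],s["wrist_torque"],round(s["finger_gap"],4))
    if np.linalg.norm(s["wrist_force"]-np.array([0,-.5,-1.6]))>6: print("stop");break
E
```

```text
21.57 [0.5808 0.0364 0.2496] [-0.2997  0.1948 -1.5183] [0.0466 0.039  0.0193] 0.0084
21.87 [0.5808 0.0363 0.2425] [-0.241   0.2564 -1.1602] [-0.0137 -0.0087  0.0557] 0.0078
22.16 [0.5808 0.0363 0.2355] [-0.7617  0.3446 -1.9251] [ 0.0346 -0.0092 -0.0271] 0.0085
22.47 [0.5808 0.0363 0.2275] [ 0.9061  0.994  -1.5244] [ 0.0513 -0.0622  0.0184] 0.0082
22.77 [0.5808 0.0363 0.2195] [ 0.5345  0.2547 -1.6392] [-0.0551  0.0498 -0.0157] 0.0082
23.04 [0.5808 0.0363 0.2135] [ 0.7201  0.4339 -2.4596] [-0.0465  0.0055  0.0327] 0.0082
23.31 [0.5808 0.0363 0.2075] [ 0.3867  0.0473 -0.9249] [-0.0312 -0.0202 -0.0201] 0.0083
23.57 [0.5808 0.0363 0.2015] [ 0.6024 -0.4656 -0.7091] [-0.0014  0.0161  0.015 ] 0.0087
23.88 [0.5808 0.0363 0.1935] [-1.0586 -0.5838 -1.8175] [-0.0084 -0.0039 -0.0166] 0.0085
24.23 [0.5808 0.0363 0.1835] [-0.1218  0.2425 -1.5951] [ 0.0163 -0.0056  0.0021] 0.0086
24.58 [0.5808 0.0363 0.1735] [-0.2056 -0.2527 -1.7079] [-0.0299 -0.0192  0.0265] 0.0084
```

There was no contact all the way down and the foot is at about 32 mm. One last check picture.

```bash
python3 - <<'E'
from h import *
s,im=wshot("fin");sc=ctrl.snapshot("scene")
a=np.clip((crop(im,215,90,140,200,3).astype(float)-20)*2,0,255).astype(np.uint8)
KT=cam("wrist",s)
for u,v in uvs(KT,place(SCREEN[160:],[.5973,-.0545,.1685])): cv2.circle(a,(int((u-214.5)*3),int((v-89.5)*3)),0,(0,255,0),-1)
cv2.imwrite("pics/fin2.png",np.hstack([a,crop(sc,290,190,60,100,6)]))
K=cam("scene");print("foot px in crop",(proj(K,[.581,.036,.032])-[290,190])*6)
E
```

```text
foot px in crop [194.1836 227.2661]
```

View pics/fin2.png

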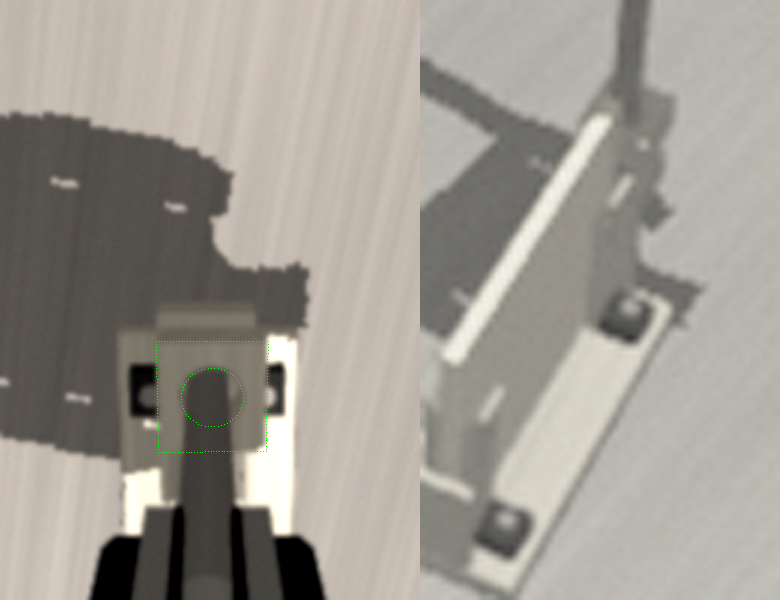

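The pin enters the upper bushing hole at wrist crop (210,375) and scene crop (628,110). The screen is still home and no load is building up, so I hand in.

```bash
python3 -c "
from h import *
s=ctrl.state();print(s['time'],s['wrist_force'],s['finger_gap'],s['tool_pos']);ctrl.finish_job()"
```

```text
24.6833 [-0.1369  0.0655 -1.8399] 0.008409604986395527 [0.5812 0.0363 0.174 ]
the job is handed in; nothing more can be done
```

I moved the smallest screen, the one in the grey stand, into the foot's slot. The pin is now through both bushings, and I handed in at 24.7 s with the gripper still holding it upright.

- **Screen home:** A 10 N press stopped at the same tool height as at the grasp, which is the 12 mm slot floor. After release, the model at home height fitted the wrist picture well (score 0.92).
- **Pin:** It went down both bushings without measurable contact. The wrist load stayed near 1.7 N, roughly the pin's weight.
- **Foot height:** I calculate the pin's lower end at about 32 mm above the bench, so about 28 mm below the lower bushing. No picture shows the foot itself, because the screen and foot hide it.
- **Small disagreement:** The screen sits about 1.5 mm off the dock estimate in x, within the slot's play. I aimed the pin between the two holes to allow for it.
- **Bystanders:** I never moved near the bottles, plate or jar at their height, and I did not re-check their positions at the end.
- **Pictures:** I viewed 12, two past the budget of 10: one for pin alignment and one for the final check.

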